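Set a slack rack-feed length gauge to its setting bar

ROBOT

A 6-joint arm with a two-finger parallel gripper is mounted at the origin on the work surface. World frame = base frame: x ahead of the robot, y to its left, z up, the work surface at z = 0. Lengths are in m, angles in rad, forces in N, time in s.
With the tool pointing down it reaches from about 0.425 to 0.95 m from the base axis. Payload 3.5 kg.
Tool frame: the origin (TCP) lies midway between the tips of the shut fingers; the grasp point (between the pads) lies ctrl.grasp_offset behind it (ctrl.grasp_offset is the distance from the TCP to the grasp point, in m); x points along the fingers, y is the direction in which the jaws open and shut, and the axes are right-handed (so a half turn about x gives the same grasp; the last joint's range is limited). The gripper opens to 85 mm and grips with 20 to 120 N. Pads are 22 mm wide; open, the fingers measure 114 mm over their backs; the gripper's body (76 mm by 85 mm) begins 54 mm behind the grasp point. The pads swing forward as they close: fully open they stand 13 mm farther back than shut.
Start: joints at [1.115, 0.286, 1.577, -0, 1.279, -0.15], TCP at [0.203, 0.644, 0.231] pointing down, gripper open.
Joint ranges: [-2.77, 2.77], [-0.9, 2.22], [0.21, 2.48], [-1.53, 4.67], [0.24, 2.81], [-2.84, 2.84]. Speed limits (rad/s): [2.79, 2.79, 3.14, 3.14, 3.14, 3.14].

INTERFACE

Orientations are given as a unit quaternion [x, y, z, w].
In Python, from plant import readout, read_camera, sign_off, ctrl gives the robot as it stands.
- The arm moves only by the tool drive_tool, never from a script. Its argument "steps" is a list of rows, each a list of 5 numbers: the shift along the tool's x, y, z in cm, then the turn about the tool's x in degrees, then the opening, from 0 (shut) to 1 (fully open). A call has 1 to 10 rows; each row shifts and turns the commanded pose from where the row before left it, along the tool's axes as they then stand; what a row does not reach is not made up. A row lasts 1/10 s, in which the tool goes at most 50 mm and 8.59 degrees, less where a joint would pass 70% of its speed; a pose out of reach is approached as far as the arm can. A call is refused whole if a number of a shift passes 5 or a number of a turn 8.59, either way. A call with a gripper value outside its range is refused whole. The fingers move at their own pace and stop on an object; "force" is the grip in N (left out, the last holds). Time passes only in rows, so rows that do not move let the fingers close. It gives the time, the measured TCP pose, the force and the opening at its end, in the units of the state.
- readout.get_state(): the state, without advancing time (a new reading comes with each control period).
- read_camera(name): name is "scene" or "top" or "wrist"; returns a dict with "frame" (400x640x3 uint8, red, green, blue), "vertical_fov" (degrees; the focal length in pixels is half the picture's height over the tangent of half this angle, whatever the lens; pixels are square), "cx", "cy" (the principal point, pixels), "eye" and "orientation" of the camera in the world. Camera axes: x right, y up, looking along -z (the intrinsics and any distortion apply to the point x, -y, -z); pixel columns grow to the right and rows downward; lengths in m; the calibration is good to about 2 mm. A picture is of the moment at which its call begins. There is no depth.
- sign_off(): hands the job in, once; it reports no verdict.
The state is a dict: "time": time; "qpos": joint angles; "dq": joint speeds; "joint_efforts": joint torques, N m; "eef_pos": TCP position; "tcp_rot": TCP orientation; "contact_force": force on the tool from outside, world axes, zero at the start; "wrist_torque": the same for the moment, N m; "opening": opening from 0.0 (shut) to 1.0 (fully open).
Only numpy, scipy, OpenCV 4.12 (cv2) and the standard library are available. Lean on these libraries where they do the work, as an engineer would, in place of code of your own. Each camera call takes 0.05 s, during which the arm holds its last target. There are 200 camera calls.

TASK

Set the bench length gauge to the green setting bar: wind the red jaw back with the crank, lay the green bar in the gauge's cradle, then wind the jaw forward until the bar is lightly but firmly pinched between jaw and anvil, never squeezed hard. The gauge has a lot of backlash, so come up to the bar in the closing direction only and leave the crank where it stops, with its slack taken up on the closing side. Move the jaw only by its crank and leave the other things on the bench alone.

Things in the scene. Friction and masses are not known exactly. Their poses are not given: they have to be found in the camera images.
- gauge: Bench length gauge: grey base 100 x 360 mm (local x, y), fixed to the bench. Origin: centre of its underside, z up, +y = the way the red jaw closes, towards the blue anvil. On top an open cradle for the bar: floor 40 mm above the bench, 30 mm between two side walls that rise 8 mm above the floor. A green gearbox 55 mm high at the -x side, -y end carries the crank.
- cradle (a point): On the cradle floor, on its centre line, at gauge-local (0, 85, 40) mm; axes as gauge. About where the middle of the bar should lie; the jaw then pushes it on to the anvil.
- anvil_nominal (a point): Nominal centre of the anvil's steel button face (22 mm round, on a blue block, top 67 mm above the bench), at gauge-local (0, 130, 52) mm, axes as gauge. The anvil is re-clamped for each job anywhere up to 7 mm either way along y of this fixed point; where it really stands is not reported. The button is sprung: it gives by about 1 mm per 12 N.
- jaw: Red jaw block (40 x 63 mm, 41 to 67 mm above the bench) with a steel button face 22 mm round looking to gauge +y. Origin: in the plane of that face, on the gauge's centre line, at bench height; axes as gauge. Gauge-local y of the origin: 0 = fully open, to 105 mm; 66 to 90 mm at the start, too far closed for the bar; first touches the bar home on the anvil at 50 mm (7 either way). Friction 8 N.
- crank_axis (a point): Point on the crank's vertical axis, 100 mm above the bench (gauge-local -65, -105 mm). Cranking takes about 2 to 4 N at the grip when the jaw moves, almost nothing within the slack. Each further newton along the path squeezes the bar by about 2.75 N; with the bar home on the anvil that is about 1.5 N more at the grip per mm of grip travel. The jaw's friction keeps a light pinch.
- grip_mid (a point): Middle of the crank's upright black round grip: 22 mm thick, 48 mm tall, 72 to 120 mm above the bench, spinning freely on its pin, so it can be carried round without turning the gripper. It runs on a circle of 55 mm radius about the crank axis; counter-clockwise from above closes the jaw. The crank arm below tops out at 70 mm.
- crank (a joint): Backlash: angle in rad of the crank arm relative to the disc under it. The arm is loose between the disc's two orange lugs: -0.2 = against the lug that opens the jaw, +0.2 = against the lug that closes it. Only at these ends does turning the crank move the jaw, by 20 mm per radian; the 0.4 rad between is lost motion.
- green_bar: The setting bar: aluminium with a green sleeve and bare ends, 80 x 22 x 22 mm, about 0.12 kg, long side along its own x, origin at the centre of its underside. Lies flat on the bench at the left or the right of the gauge. It goes in the cradle lying along the gauge's y.
- grey_bar: A shorter bar, 55 x 22 x 22 mm, grey sleeve, not needed. Long side along its own x, origin at the centre of its underside. On the other side of the gauge.
- spray_can: Spray can, 56 mm in diameter, 150 mm tall, standing to the right beyond the gauge; bystander. Origin at the centre of its underside.
- carton: Taped cardboard box 120 x 160 x 70 mm to the left beyond the gauge; bystander. Origin at the centre of its underside.
- screwdriver: Screwdriver with yellow handle lying beyond the gauge; bystander.

How it is judged:
On the way, in this order (a step that is already met when the one before it is completed fails the run):
1. the jaw is wound back clear, so that the bar fits in (y of jaw in the frame of gauge below 0.04 m), for 0.1 s.
2. the green bar lies released on the cradle floor, along the cradle (z of green_bar in the frame of cradle between -0.003 and 0.003 m and x of green_bar in the frame of cradle between -0.007 and 0.007 m and angle between the x axis of green_bar and the y axis of gauge, either way round below 0.2 rad and contact force between the fingers and green_bar below 0.05 N), for 0.2 s.
3. the jaw, driven on the closing side of the slack, has come up to the bar and pinches it (contact force between jaw and green_bar above 3 N and value of joint crank above 0.1 rad), for 0.2 s.
At the end, for the whole second after the job is handed in: The green bar lies at rest on the cradle floor (within 3 mm), in line with the gauge (within 0.1 rad), pinched between jaw and anvil with more than 3 N at the jaw; the jaw stands still, 40 to 62 mm from fully open, and the crank rests on the closing side of its slack (crank above 0.1 rad) (all of step 3 and y of jaw in the frame of gauge between 0.04 and 0.062 m and z of green_bar in the frame of cradle between -0.003 and 0.003 m and angle between the x axis of green_bar and the y axis of gauge, either way round below 0.1 rad and linear speed of green_bar below 0.01 m/s and linear speed of jaw below 0.005 m/s); the robot touches nothing.
It fails at once if the bar squeezed hard (over 30 N) by the jaw (contact force between jaw and green_bar above 30 N).
It fails at once if the jaw pushed directly by the robot instead of by the crank (contact force between the arm and jaw above 2 N).
It fails at once if the jaw pushed directly by the gripper's fingers (contact force between the fingers and jaw above 2 N).
It fails at once if a bystander moved by more than 20 mm (distance of any of grey_bar, spray_can, carton, screwdriver from where it was at the start of the episode above 0.02 m).
It also fails if it takes over 72 s, if anything falls off the work surface, if the arm or the gripper's body presses on something with over 40 N, if the wrist force passes 120 N, or if a joint passes its speed limit or range.

## Working session

There is one attempt and no reset: what is moved stays moved. The work goes in short steps, Python scripts to look and compute and a tool call to move; the robot and the scene stay as the last step left them, time stands still between calls to the robot, and variables do not carry over. Pictures are saved under pics/ and viewed, about 8 in all and at most 12, crops included, and the job is handed in when it is done.

Besides the shell and the picture viewer there is one more tool, called after "Emit:" as name(argument=value, ...) on one line, values as JSON. drive_tool: Moves the arm, as the interface text tells. Its arguments: {"type":"object","properties":{"steps":{"type":"array","items":{"type":"array","items":{"type":"number"}}},"force":{"type":"number"}},"required":["steps"]}

```bash
mkdir -p pics; ls; python3 - <<'E'
from plant import readout, read_camera, ctrl
import cv2
print(readout.get_state()); print(ctrl.grasp_offset)
for n in("scene","top"):
    c=read_camera(n); print(n,{k:v for k,v in c.items() if k!="frame"})
    cv2.imwrite(f"pics/{n}0.png",c["frame"][:,:,::-1])
E
```

```text
pics
{'time': 0.0, 'qpos': array([ 1.11496796e+00,  2.87176681e-01,  1.57818404e+00, -3.28381201e-05,
        1.27856491e+00, -1.49990243e-01]), 'dq': array([-0.00123641, -0.00094764, -0.00107024,  0.00114572, -0.00089692,
        0.0012822 ]), 'joint_efforts': array([ 2.45199453e-04, -4.05980551e+01, -2.92619938e+01, -1.21534349e-04,
        6.05731897e-03, -6.01343316e-06]), 'eef_pos': array([0.20291997, 0.64309247, 0.229936  ]), 'tcp_rot': array([ 0.10691519,  0.69909078, -0.10849638,  0.6986199 ]), 'contact_force': array([0.12117956, 0.45311844, 0.76040658]), 'wrist_torque': array([ 0.03474307, -0.01160519, -0.07329028]), 'opening': 0.9998350976513064}
0.0187
scene {'vertical_fov': 50.01476169302917, 'cx': 320.9687146648586, 'cy': 195.58869297529742, 'eye': array([1.07069136, 0.62961027, 0.75479063]), 'orientation': array([0.12885276, 0.40117116, 0.86228516, 0.28093232])}
top {'vertical_fov': 49.46312496569377, 'cx': 320.7793038949292, 'cy': 199.700476856484, 'eye': array([ 0.45636577, -0.01512587,  1.16980367]), 'orientation': array([ 0.05455876, -0.03754689, -0.69839123,  0.71264525])}
```

View pics/top0.png

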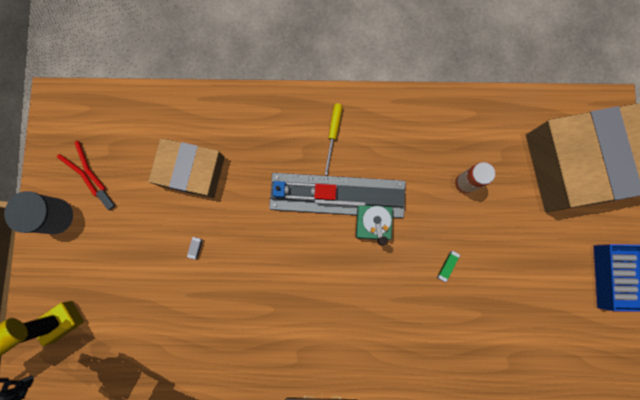

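View pics/scene0.png

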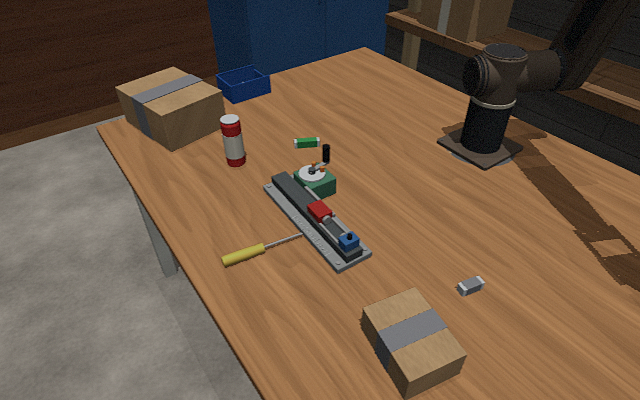

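Top view: blue anvil (279,188), red jaw (326,191), grip (382,239), disc (377,218), green bar (449,266). The gauge runs along world +y. The scene view agrees.

```bash
cat >h.py <<'E'
import numpy as np, cv2
from scipy.spatial.transform import Rotation as R
from plant import readout, read_camera, ctrl
def ray(c,uv):
    uv=np.atleast_2d(np.asarray(uv,float)); f=200/np.tan(np.radians(c["vertical_fov"]/2))
    d=np.c_[(uv[:,0]-c["cx"])/f,-(uv[:,1]-c["cy"])/f,-np.ones(len(uv))]
    return R.from_quat(c["orientation"]).apply(d)
def plane(c,uv,z):
    d=ray(c,uv); return c["eye"]+d*((z-c["eye"][2])/d[:,2])[:,None]
def pix(c,p):
    q=R.from_quat(c["orientation"]).inv().apply(np.atleast_2d(p)-c["eye"]); f=200/np.tan(np.radians(c["vertical_fov"]/2))
    return np.c_[c["cx"]-f*q[:,0]/q[:,2],c["cy"]+f*q[:,1]/q[:,2]]
def tri(cs,uvs):
    A=np.zeros((3,3));b=np.zeros(3);
    for c,uv in zip(cs,uvs):
        d=ray(c,uv)[0];d/=np.linalg.norm(d);P=np.eye(3)-np.outer(d,d);A+=P;b+=P@c["eye"]
    return np.linalg.solve(A,b)
def mask(c,lo,hi,box):
    h=cv2.cvtColor(c["frame"],cv2.COLOR_RGB2HSV); m=cv2.inRange(h,lo,hi); k=np.zeros_like(m);x0,y0,x1,y1=box;k[y0:y1,x0:x1]=255
    m&=k; ct=max(cv2.findContours(m,cv2.RETR_EXTERNAL,cv2.CHAIN_APPROX_NONE)[0],key=cv2.contourArea)
    return m,ct
E
python3 - <<'E'
from h import *
t=read_camera("top")
for n,lo,hi,box,z in [("anvil",(100,120,50),(130,255,255),(265,175,300,205),.067),("jaw",(0,150,120),(8,255,255),(305,175,345,205),.067),("green",(50,120,60),(85,255,255),(430,245,470,290),.022),("disc",(0,0,150),(180,60,255),(355,200,400,235),.06)]:
    m,ct=mask(t,lo,hi,box); r=cv2.minAreaRect(ct); print(n,r,cv2.contourArea(ct),plane(t,[r[0]],z)[0], plane(t,cv2.boxPoints(r),z)[:,:2].round(4).tolist())
im=t["frame"][160:290,260:470,::-1]; cv2.imwrite("pics/topc.png",cv2.resize(im,None,fx=3.8,fy=3.8,interpolation=cv2.INTER_CUBIC))
s=read_camera("scene");im=s["frame"][130:280,250:380,::-1]; cv2.imwrite("pics/scc.png",cv2.resize(im,None,fx=4,fy=4,interpolation=cv2.INTER_CUBIC))
E
```

```text
anvil ((279.0, 188.5), (15.0, 12.0), 90.0) 155.0 [0.62777724 0.12133585 0.067     ] [[0.6471, 0.1375], [0.6476, 0.1065], [0.6086, 0.1052], [0.608, 0.1361]]
jaw ((324.5, 191.0), (14.0, 21.0), 90.0) 267.0 [0.62340313 0.00397222 0.067     ] [[0.6411, 0.0314], [0.6421, -0.0227], [0.6058, -0.0233], [0.6048, 0.0305]]
green ((448.4000549316406, 265.70001220703125), (9.391485214233398, 23.25510597229004), 26.56505012512207) 194.0 [ 0.43991289 -0.32108771  0.022     ] [[0.4181, -0.2965], [0.4722, -0.3242], [0.4618, -0.3457], [0.4078, -0.318]]
disc ((376.2500305175781, 219.25003051757812), (27.577163696289062, 26.870058059692383), 45.0) 517.5 [ 0.55387261 -0.12966827  0.06      ] [[0.5535, -0.0805], [0.6035, -0.1288], [0.5542, -0.1787], [0.5048, -0.1306]]
```

View pics/topc.png

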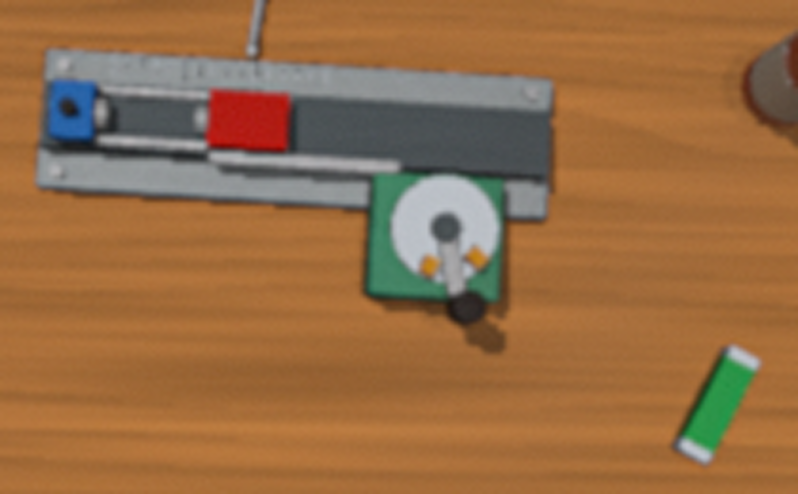

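View pics/scc.png

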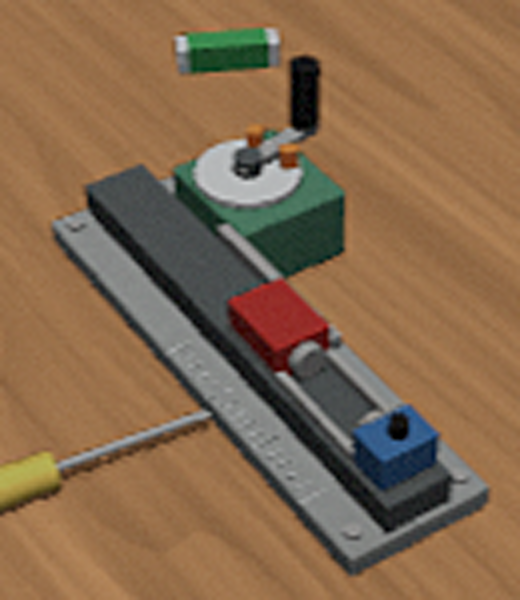

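```bash
cat >>h.py <<'E'
def tool():
    s=readout.get_state(); return s["eef_pos"],R.from_quat(s["tcp_rot"]).as_matrix(),s
def togo(target,ydir=None):
    """tool-frame shift (cm) and turn about tool x (deg) to TCP target, tool y along ydir (either way)"""
    p,M,s=tool(); a=0
    if ydir is not None:
        v=M.T@np.append(ydir,0); a=np.degrees(np.arctan2(v[2],v[1])); a=(a+90)%180-90
    return (M.T@(np.asarray(target)-p)*100).round(2),round(a,1)
E
python3 - <<'E'
from h import *
t=read_camera("top"); s=read_camera("scene")
c=np.array([[47,48],[552,80],[547,220],[38,187]])/3.8+[260,160]
for z in(.006,.012,.02):
    P=plane(t,c,z)[:,:2]; print(z,P.round(4).tolist(),P.mean(0),np.linalg.norm(P[0]-P[1]),np.linalg.norm(P[1]-P[2]),np.degrees(np.arctan2(*(P[0]+P[3]-P[1]-P[2]))))
g=tri([t,s],[[467/3.8+260,307/3.8+160],[305/4+250,63/4+130]]); print("griptop",g, plane(t,[[467/3.8+260,307/3.8+160]],.12),plane(s,[[305/4+250,63/4+130]],.12))
print("hub",tri([t,s],[[446/3.8+260,226/3.8+160],[248/4+250,155/4+130]]))
print("anvil btn",tri([t,s],[[104/3.8+260,114/3.8+160],[375/4+250,425/4+130]]))
print("jaw btn",tri([t,s],[[200/3.8+260,117/3.8+160],[308/4+250,358/4+130]]))
p,M,_=tool(); print(M.round(3)); print(pix(t,[[.6228,-.0272,0]]))
print("lugs",plane(t,np.array([[429,265],[477,257]])/3.8+[260,160],.068))
print(togo([*g[:2],.2]))
E
```

```text
0.006 [[0.6808, 0.1486], [0.6639, -0.213], [0.5637, -0.2092], [0.5802, 0.1513]] [ 0.62213978 -0.03058103] 0.3619902485927499 0.10021730493427908 2.649058102579141
0.012 [[0.6796, 0.1477], [0.6628, -0.212], [0.5632, -0.2082], [0.5795, 0.1505]] [ 0.62128513 -0.03050136] 0.3601240046948834 0.09970063374072817 2.6490581025791324
0.02 [[0.6781, 0.1466], [0.6614, -0.2107], [0.5624, -0.2068], [0.5787, 0.1493]] [ 0.6201456  -0.03039512] 0.3576356794977282 0.0990117388159937 2.6490581025791453
griptop [ 0.4969575  -0.13966454  0.11892906] [[ 0.49704654 -0.13965168  0.12      ]] [[ 0.4978107  -0.13823497  0.12      ]]
hub [ 0.55158705 -0.13063436  0.07221311]
anvil btn [0.62609484 0.10153969 0.0521545 ]
jaw btn [0.62486759 0.03554244 0.05375429]
[[-0.     0.301  0.954]
 [-0.001  0.954 -0.301]
 [-1.    -0.001 -0.   ]]
[[336.30438625 195.12322379]]
lugs [[ 0.52639731 -0.12051308  0.068     ]
 [ 0.53236816 -0.15235325  0.068     ]]
(array([  3.13, -65.83,  51.6 ]), 0)
```

Emit:
drive_tool(steps=[[0, -2.53, 3.39, 0, 1], [0, -2.53, 3.39, 0, 1], [0, -2.53, 3.39, 0, 1], [0, -2.53, 3.39, 0, 1], [0, -2.53, 3.39, 0, 1], [0, -2.53, 3.39, 0, 1], [0, -2.53, 3.39, 0, 1], [0, -2.53, 3.39, 0, 1], [0, -2.53, 3.39, 0, 1], [0, -2.53, 3.39, 0, 1]])

```text
time: 1.3
eef_pos: [0.451, 0.2989, 0.2316]
tcp_rot: [0.108, 0.699, -0.108, 0.699]
contact_force: [-0.1, 0.2, -0.5]
opening: 0.995
```

Emit:
drive_tool(steps=[[0, -4.06, 1.77, 0, 1], [0, -4.06, 1.77, 0, 1], [0, -4.06, 1.77, 0, 1], [0, -4.06, 1.77, 0, 1], [0, -4.06, 1.77, 0, 1], [0, -4.06, 1.77, 0, 1], [0, -4.06, 1.77, 0, 1], [0, -4.06, 1.77, 0, 1], [0, -4.06, 1.77, 0, 1], [0, -4.06, 1.77, 0, 1]])

```text
time: 2.3
eef_pos: [0.4967, -0.1419, 0.2316]
tcp_rot: [0.108, 0.699, -0.108, 0.699]
contact_force: [0.3, -0.0, 0.3]
opening: 0.998
```

```bash
python3 - <<'E'
from h import *
w=read_camera("wrist"); cv2.imwrite("pics/w1.png",w["frame"][:,:,::-1]); print({k:v for k,v in w.items() if k!="frame"})
p,M,s=tool(); print(p,M.round(3).tolist(),s["contact_force"],s["qpos"]); print(togo([.497,-.1397,.083])); print("expected grip top px",pix(w,[[.497,-.1397,.12]]))
E
```

```text
{'vertical_fov': 58.31736519812371, 'cx': 318.431178698647, 'cy': 198.84176870277452, 'eye': array([ 0.42913093, -0.12062232,  0.37452214]), 'orientation': array([-0.11396799, -0.08378769,  0.58509981,  0.79852936])}
[ 0.49734455 -0.14782127  0.23178644] [[0.001, 0.305, 0.952], [-0.005, 0.952, -0.305], [-1.0, -0.005, 0.003]] [-0.3238451  -3.91492002  0.45164043] [-0.48254891 -0.06350846  1.95743697 -0.00446961  1.24391215 -1.74187641]
(array([14.87,  0.83, -0.32]), 0)
expected grip top px [[321.33864443 193.90236935]]
```

View pics/w1.png

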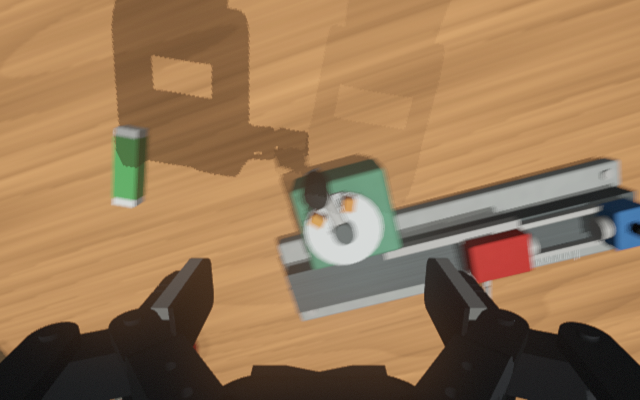

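The wrist view shows the grip at about (316,182), with the jaws open either side. I'll let the arm settle and then measure the grip numerically.

Emit:
drive_tool(steps=[[1, 0, 0, 0, 1], [0, 0, 0, 0, 1], [0, 0, 0, 0, 1]])

```text
time: 2.65
eef_pos: [0.4963, -0.1386, 0.2204]
tcp_rot: [0.107, 0.7, -0.107, 0.698]
contact_force: [0.2, 0.2, -0.5]
opening: 1.001
```

```bash
python3 - <<'E'
from h import *
w=read_camera("wrist"); t=read_camera("top"); s=read_camera("scene")
p,M,st=tool(); print(p,st["contact_force"])
e=pix(w,[[.497,-.1397,.12]])[0]; x,y=e.astype(int); print("exp",e)
m,ct=mask(w,(0,0,0),(180,255,60),(x-40,y-45,x+40,y+45)); print(cv2.boundingRect(ct),cv2.contourArea(ct),cv2.minAreaRect(ct))
print("exp ends",pix(w,[[.497,-.1397,.12],[.497,-.1397,.072]]))
print(togo([.497,-.1397,.083]))
E
```

```text
[ 0.49693895 -0.13887065  0.22148588] [-0.61675508  0.2997227   0.23004856]
exp [317.0692026  200.36311244]
(326, 192, 1, 1) 0.0 ((326.0, 192.0), (0.0, 0.0), 0.0)
exp ends [[317.0692026  200.36311244]
 [317.21944661 184.20751382]]
(array([13.85, -0.08,  0.03]), 0)
```

```bash
python3 - <<'E'
from h import *
w=read_camera("wrist"); p,M,st=tool()
h=w["frame"].max(2); print(h[150:220:6,280:350:6])
m=cv2.inRange(h,0,75); n,l,S,C=cv2.connectedComponentsWithStats(m)
for i in range(1,n):
    if S[i,4]>60: print(S[i],C[i])
print("exp ends",pix(w,[[.497,-.1397,.12],[.497,-.1397,.072]]))
E
```

```text
[[125 124 125 137 122 131 188 187 186 188 191 191]
 [121 122 125 127 125 133 188 191 193 190 188 192]
 [127 125 125 128 128 192 190 191 163 132 132 130]
 [173 128 130 129 128 136 131 130 129 126  97  69]
 [190 172 133 145 129  64  63  66  69  70  72  73]
 [147 145 143  73  63  62  61  62  69  71  94 124]
 [176 137  76  70  64  63  64  62  79 153 156 155]
 [191 132  88 118  66  65  66  65  64 154 156 156]
 [193 136 147 149  68  68  65  65  64 217 148 127]
 [192 193 121 147  74  74  75  77  93 156 152 214]
 [191 194 140 158 143  74  74  71 182 188 205 212]
 [202 201 141 154 129 164 118 205 191 180 164 216]]
[131 138  11  31 279] [136.15412186 152.34408602]
[ 291  161   91   53 1523] [326.26329613 184.13722915]
[443 161 176  44 583] [535.48542024 180.75643225]
[ 402  189  238   69 3803] [560.38443334 219.89455693]
[496 233  35  11 154] [513.47402597 237.94155844]
[    0   246   640   154 41024] [321.08514528 357.16409906]
exp ends [[317.21709414 198.73808931]
 [317.37639096 182.75457332]]
```

Emit:
drive_tool(steps=[[2.5, 0, 0, 0, 1], [2.5, 0, 0, 0, 1], [2.5, 0, 0, 0, 1], [2.5, 0, 0, 0, 1], [2, 0, 0, 0, 1], [1.85, 0, 0, 0, 1], [0, 0, 0, 0, 0], [0, 0, 0, 0, 0], [0, 0, 0, 0, 0], [0, 0, 0, 0, 0]], force=50)

```text
time: 3.85
eef_pos: [0.4978, -0.1404, 0.0843]
tcp_rot: [0.107, 0.698, -0.108, 0.7]
contact_force: [0.2, -0.6, -0.5]
opening: 0.335
```

Emit:
drive_tool(steps=[[0, 0, 0, 0, 0], [0, 0, 0, 0, 0]])

```text
time: 4.05
eef_pos: [0.4976, -0.1405, 0.0842]
tcp_rot: [0.107, 0.698, -0.108, 0.7]
contact_force: [-1.4, 1.0, 4.8]
opening: 0.248
```

```bash
python3 - <<'E'
from h import *
p,M,s=tool(); print(p,s["contact_force"],s["opening"],M.round(3).tolist())
C=np.array([.5516,-.1324]); r=p[:2]-C; print("r",np.linalg.norm(r),np.degrees(np.arctan2(r[1],r[0])))
E
```

```text
[ 0.49763019 -0.14049794  0.08417208] [-1.35260477  1.04560237  4.81611033] 0.24783617542062963 [[0.002, 0.301, 0.954], [-0.001, 0.954, -0.301], [-1.0, -0.0, 0.002]]
r 0.05457396301741208 -171.46667320123981
```

```bash
cat >>h.py <<'E'
def arc(C,a0,da,n,r=.055,offset=(0,0)):
    """tool y,z increments (cm) from the present TCP round the crank circle"""
    p,M,_=tool(); a=np.radians(a0+da*np.arange(1,n+1)); P=np.c_[C[0]+r*np.cos(a),C[1]+r*np.sin(a)]
    D=np.diff(np.vstack([p[:2],P]),axis=0)
    return (np.c_[D,np.zeros(n)]@M*100)[:,1:].round(2).tolist()
E
python3 - <<'E'
from h import *
print(arc([.5516,-.1322],188.5,-10,12))
E
```

```text
[[0.9, -0.39], [0.94, -0.18], [0.96, -0.02], [0.95, 0.15], [0.91, 0.31], [0.84, 0.46], [0.75, 0.6], [0.63, 0.72], [0.49, 0.82], [0.34, 0.89], [0.18, 0.94], [0.02, 0.96]]
```

Emit:
drive_tool(steps=[[0, 0.9, -0.34, 0, 0], [0, 0.94, -0.18, 0, 0], [0, 0.96, -0.02, 0, 0], [0, 0.95, 0.15, 0, 0], [0, 0.91, 0.31, 0, 0], [0, 0, 0, 0, 0]])

```text
time: 4.65
eef_pos: [0.5114, -0.095, 0.0841]
tcp_rot: [0.107, 0.698, -0.108, 0.7]
contact_force: [0.1, 0.4, 7.0]
opening: 0.244
```

```bash
python3 - <<'E'
from h import *
p,M,s=tool(); print(p,s["contact_force"],s["opening"])
r=p[:2]-[.5516,-.1322]; print("r",np.linalg.norm(r),np.degrees(np.arctan2(r[1],r[0]))%360)
t=read_camera("top");m,ct=mask(t,(0,150,120),(8,255,255),(305,175,385,210)); print(cv2.boundingRect(ct))
print(arc([.5516,-.1322],138.5,-10,7))
E
```

```text
[ 0.51140057 -0.09500926  0.08405321] [0.06658751 0.40301806 7.03913869] 0.24431292629115797
r 0.054764448780029874 137.22635825331724
(320, 184, 22, 16)
[[0.75, 0.39], [0.74, 0.6], [0.63, 0.72], [0.49, 0.82], [0.34, 0.9], [0.18, 0.94], [0.02, 0.96]]
```

Emit:
drive_tool(steps=[[0, 0.82, 0.47, 0, 0], [0, 0.75, 0.6, 0, 0], [0, 0.63, 0.72, 0, 0], [0, 0.49, 0.82, 0, 0], [0, 0.34, 0.9, 0, 0], [0, 0.18, 0.94, 0, 0], [0, 0.02, 0.96, 0, 0], [0, 0, 0, 0, 0]])

```text
time: 5.5
eef_pos: [0.5727, -0.0811, 0.0841]
tcp_rot: [0.108, 0.698, -0.108, 0.7]
contact_force: [-0.1, -0.3, 7.1]
opening: 0.242
```

```bash
python3 - <<'E'
from h import *
p,M,s=tool(); print(p,s["contact_force"],s["opening"])
r=p[:2]-[.5516,-.1322]; print("r",np.linalg.norm(r),np.degrees(np.arctan2(r[1],r[0]))%360)
t=read_camera("top");m,ct=mask(t,(0,150,120),(8,255,255),(305,175,395,210)); print(cv2.boundingRect(ct))
b=cv2.boundingRect(ct);O=np.array([.6213,-.0305]);X=np.array([.9989,-.0462]);Y=np.array([.0462,.9989])
for u in(b[0],b[0]+b[2]):print((plane(t,[[u,191]],.067)[0,:2]-O)@Y)
print(arc([.5516,-.1322],68.5,-10,4))
im=t["frame"][150:290,250:470,::-1]; cv2.imwrite("pics/t2.png",cv2.resize(im,None,fx=3.6,fy=3.6,interpolation=cv2.INTER_CUBIC))
E
```

```text
[ 0.5727468  -0.08114829  0.08406056] [-0.1047     -0.2583831   7.12546942] 0.2417368851805488
r 0.05525815573859396 67.49953201943731
(329, 185, 9, 14)
0.022999198977903007
-4.889651186771918e-05
[[-0.17, 0.85], [-0.31, 0.91], [-0.46, 0.84], [-0.6, 0.75]]
```

View pics/t2.png

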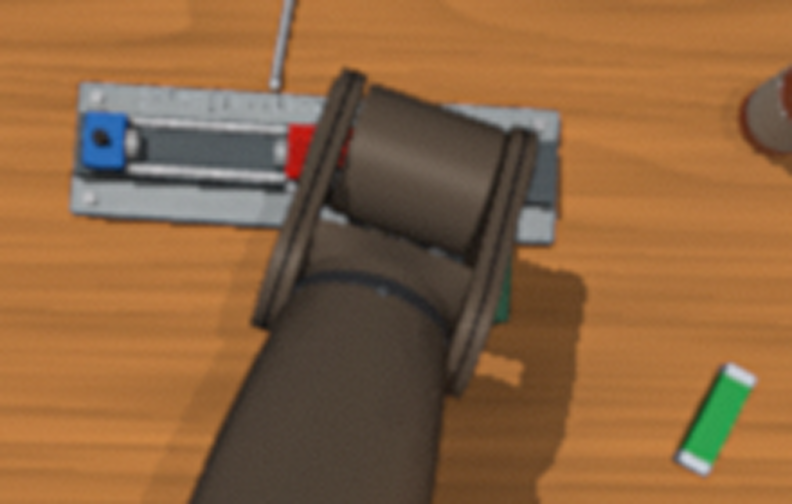

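Jaw face now at about 30 mm (block edge at 23 mm plus the button), so it is clear. Next I release the grip and rise.

Emit:
drive_tool(steps=[[0, 0, 0, 0, 1], [0, 0, 0, 0, 1], [0, 0, 0, 0, 1], [0, 0, 0, 0, 1], [-2, 0, 0, 0, 1], [-3, 0, 0, 0, 1], [-3, 0, 0, 0, 1], [-3, 0, 0, 0, 1], [-2, 0, 0, 0, 1]])

```text
time: 6.45
eef_pos: [0.572, -0.081, 0.2153]
tcp_rot: [0.108, 0.698, -0.108, 0.7]
contact_force: [0.2, -1.3, 0.8]
opening: 0.998
```

```bash
python3 - <<'E'
from h import *
p,M,s=tool(); print(p,s["contact_force"],s["opening"]); print(togo([.44,-.321,.15],[.456,.89]))
E
```

```text
[ 0.57201575 -0.08103145  0.21526265] [ 0.20012683 -1.32394227  0.79694666] 0.998069125232652
(array([  6.51, -26.86,  -5.38]), np.float64(9.6))
```

Emit:
drive_tool(steps=[[0.5, -3.36, -0.67, 0, 1], [0.8, -3.36, -0.67, 0, 1], [0.8, -3.36, -0.67, 0, 1], [0.8, -3.36, -0.67, 0, 1], [0.9, -3.36, -0.67, 0, 1], [0.9, -3.36, -0.67, 0, 1], [0.9, -3.36, -0.67, 0, 1], [0.9, -3.34, -0.69, 4.8, 1], [0, 0, 0, 4.8, 1], [0, 0, 0, 0, 1]])

```text
time: 7.45
eef_pos: [0.4384, -0.3213, 0.1471]
tcp_rot: [0.167, 0.688, -0.166, 0.687]
contact_force: [-0.2, -0.4, 0.2]
opening: 0.997
```

Emit:
drive_tool(steps=[[0, 0, 0, 0, 1], [0, 0, 0, 0, 1]])

```text
time: 7.65
eef_pos: [0.4396, -0.3203, 0.148]
tcp_rot: [0.165, 0.687, -0.165, 0.688]
contact_force: [-0.1, 0.0, 0.1]
opening: 0.999
```

```bash
python3 - <<'E'
from h import *
w=read_camera("wrist"); t=read_camera("top"); p,M,s=tool(); print(p,M.round(3).tolist())
e=pix(w,[[.44,-.321,.022]])[0]; print("exp",e)
m,ct=mask(w,(50,120,40),(85,255,255),(150,0,500,330)); r=cv2.minAreaRect(ct); print(r)
q=plane(w,cv2.boxPoints(r),.022)[:,:2]; print(q.round(4).tolist(),q.mean(0))
cv2.imwrite("pics/w2.png",w["frame"][:,:,::-1])
for c,n in((t,"top"),):
    m,ct=mask(c,(100,120,50),(130,255,255),(265,175,300,205)); print(n,cv2.boundingRect(ct))
    m,ct=mask(c,(0,150,120),(8,255,255),(305,175,385,210)); b=cv2.boundingRect(ct); print(b)
    O=np.array([.6213,-.0305]);Y=np.array([.0462,.9989])
    for u in(b[0],b[0]+b[2]):print((plane(t,[[u,191]],.067)[0,:2]-O)@Y)
E
```

```text
[ 0.43969126 -0.32031572  0.14808974] [[0.0, 0.454, 0.891], [-0.0, 0.891, -0.454], [-1.0, -0.0, 0.0]]
exp [317.71572303 190.34219786]Traceback (most recent call last):
  File "<stdin>", line 4, in <module>
  File "h.py", line 20, in mask
    m&=k; ct=max(cv2.findContours(m,cv2.RETR_EXTERNAL,cv2.CHAIN_APPROX_NONE)[0],key=cv2.contourArea)
             ~~~^^^^^^^^^^^^^^^^^^^^^^^^^^^^^^^^^^^^^^^^^^^^^^^^^^^^^^^^^^^^^^^^^^^^^^^^^^^^^^^^^^^^
ValueError: max() iterable argument is empty
```

```bash
python3 - <<'E'
from h import *
w=read_camera("wrist"); t=read_camera("top"); p,M,s=tool()
cv2.imwrite("pics/w2.png",w["frame"][:,:,::-1])
f=w["frame"].astype(int); g=((f[...,1]>f[...,0]*1.3)&(f[...,1]>f[...,2]*1.2)&(f[...,1]>25)).astype(np.uint8)
n,l,S,C=cv2.connectedComponentsWithStats(g)
i=1+S[1:,4].argmax(); print(S[i],C[i]); ct=np.argwhere(l==i)[:,::-1].astype(np.float32); r=cv2.minAreaRect(ct); print(r)
q=plane(w,cv2.boxPoints(r),.022)[:,:2]; print(q.round(4).tolist(),q.mean(0))
m,ct=mask(t,(0,150,120),(8,255,255),(305,175,385,210)); b=cv2.boundingRect(ct); print(b)
O=np.array([.6213,-.0305]);Y=np.array([.0462,.9989])
for u in(b[0],b[0]+b[2]):print((plane(t,[[u,191]],.067)[0,:2]-O)@Y)
E
```

```text
[ 521  126  119  156 8825] [577.79104816 192.9694051 ]
((597.7000122070312, 207.09999084472656), (135.97792053222656, 128.3884735107422), 71.56504821777344)
[[0.4891, -0.1775], [0.5007, -0.088], [0.6204, -0.0807], [0.6117, -0.1801]] [ 0.55546053 -0.13157685]
(329, 185, 22, 16)
0.022999198977903007
-0.033301934706090455
```

View pics/w2.png

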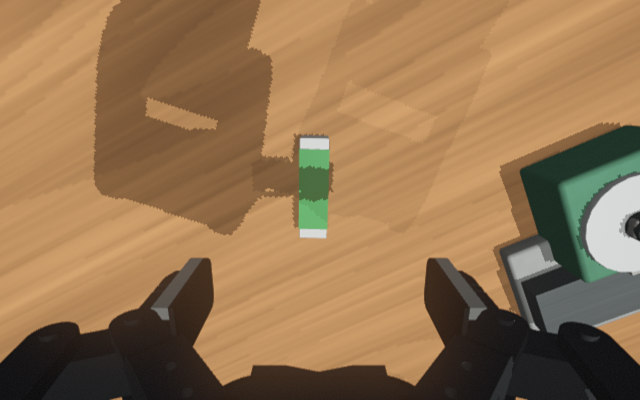

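View 7: the bar lies between the open jaws, upright in the image, with top-face corners at about (300,137), (329,138), (327,238), (299,237).

```bash
python3 - <<'E'
from h import *
w=read_camera("wrist")
q=plane(w,[[300,137],[329,138],[327.5,238],[299,237]],.022)[:,:2]; print(q.round(4).tolist(),q.mean(0)); a=q[:2].mean(0)-q[2:].mean(0); print(np.linalg.norm(a),np.linalg.norm(q[0]-q[1]),np.linalg.norm(q[2]-q[3]),np.degrees(np.arctan2(a[1],a[0])))
n=a/np.linalg.norm(a); print(togo([*q.mean(0),.011],[-n[1],n[0]]))
E
```

```text
[[0.3974, -0.3142], [0.4079, -0.2953], [0.479, -0.3322], [0.4678, -0.3523]] [ 0.43804499 -0.32346085]
0.08005870813491081 0.02159883428584483 0.02300850613382478 152.06788213690714
(array([13.7 , -0.33, -0.  ]), np.float64(0.9))
```

Emit:
drive_tool(steps=[[2.5, -0.33, 0, 0.9, 1], [2.5, 0, 0, 0, 1], [2.5, 0, 0, 0, 1], [2.5, 0, 0, 0, 1], [2, 0, 0, 0, 1], [1.7, 0, 0, 0, 1], [0, 0, 0, 0, 0], [0, 0, 0, 0, 0], [0, 0, 0, 0, 0], [0, 0, 0, 0, 0]], force=40)

```text
time: 8.9
eef_pos: [0.4385, -0.3245, 0.0122]
tcp_rot: [0.171, 0.685, -0.172, 0.687]
contact_force: [-0.2, 1.3, -0.5]
opening: 0.329
```

Emit:
drive_tool(steps=[[0, 0, 0, 0, 0], [0, 0, 0, 0, 0], [-1, 0, 0, 0, 0], [-3, 0, 0, 0, 0], [-4, 0, 0, 0, 0], [-4, 0, 0, 0, 0], [-4, 0, 0, 0, 0], [-2, 0, 0, 0, 0], [0, 0, 0, 0, 0], [0, 0, 0, 0, 0]])

```text
time: 9.9
eef_pos: [0.4373, -0.3233, 0.1901]
tcp_rot: [0.171, 0.686, -0.171, 0.686]
contact_force: [-0.2, 0.2, -2.1]
opening: 0.244
```

```bash
python3 - <<'E'
from h import *
w=read_camera("wrist"); cv2.imwrite("pics/w3.png",w["frame"][:,:,::-1]); p,M,s=tool(); print(p,s["contact_force"],s["opening"])
O=np.array([.6213,-.0305]);X=np.array([.9989,-.0462]);Y=np.array([.0462,.9989])
print(togo([*(O+.085*Y),.2],X))
E
```

```text
[ 0.43677947 -0.32277657  0.18881085] [-0.543795   -0.03399422 -2.02280918] 0.24383118426880404
(array([-1.07, 42.15, -1.09]), np.float64(64.6))
```

View pics/w3.png

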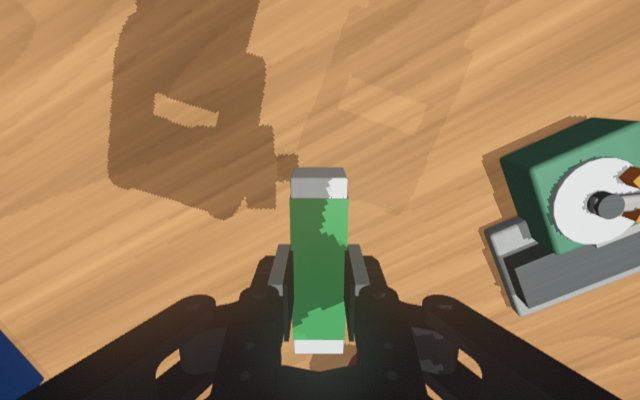

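Emit:
drive_tool(steps=[[-0.4, 4.2, -0.1, 0, 0], [-0.3, 4.2, -0.1, 0, 0], [-0.3, 4.2, -0.1, 0, 0], [0, 4.2, -0.1, 0, 0], [0, 4.2, -0.1, 0, 0], [0, 4.2, -0.1, 0, 0], [0, 4.2, -0.1, 0, 0], [0, 4.2, -0.1, 0, 0], [0, 4.2, -0.1, 0, 0], [0, 4.2, -0.1, 0, 0]])

```text
time: 10.95
eef_pos: [0.6252, 0.0535, 0.1973]
tcp_rot: [0.171, 0.688, -0.172, 0.684]
contact_force: [0.3, -0.3, -0.9]
opening: 0.241
```

Emit:
drive_tool(steps=[[0, 0, 0, 8.1, 0], [0, 0, 0, 8.1, 0], [0, 0, 0, 8.1, 0], [0, 0, 0, 8.1, 0], [0, 0, 0, 8.1, 0], [0, 0, 0, 8.1, 0], [0, 0, 0, 8, 0], [0, 0, 0, 8, 0], [0, 0, 0, 0, 0], [0, 0, 0, 0, 0]])

```text
time: 11.95
eef_pos: [0.6252, 0.0517, 0.1985]
tcp_rot: [-0.51, -0.49, 0.512, -0.488]
contact_force: [0.3, 0.1, -0.2]
opening: 0.244
```

```bash
python3 - <<'E'
from h import *
w=read_camera("wrist"); cv2.imwrite("pics/w4.png",w["frame"][:,:,::-1]); p,M,s=tool(); print(p,s["contact_force"],s["opening"],M.round(3).tolist())
O=np.array([.6213,-.0305]);X=np.array([.9989,-.0462]);Y=np.array([.0462,.9989])
print(togo([*(O+.085*Y),.15],X))
print(pix(w,[[*(O+X*x+Y*y),z] for x,y,z in[(0,130,52),(0,0,40),(-15,40,48),(15,40,48),(-15,150,48),(15,150,48),(0,180,12)]]) if 0 else pix(w,[[*(O+X*x/1e3+Y*y/1e3),z/1e3] for x,y,z in[(0,130,52),(0,150,67),(0,30,52),(50,180,12),(-50,180,12)]]))
E
```

```text
[0.62550374 0.05171865 0.19906679] [-0.40572252  0.17325947 -1.08373933] 0.24598934867285197 [[-0.003, 0.999, -0.043], [0.0, -0.043, -0.999], [-1.0, -0.003, -0.0]]
(array([ 4.91, -0.03, -0.27]), np.float64(0.2))
[[318.95143246 125.20481815]
 [319.01299766  99.27031682]
 [318.51415302 242.01091414]
 [377.30546946  62.58790802]
 [261.27418933  62.20130911]]
```

View pics/w4.png

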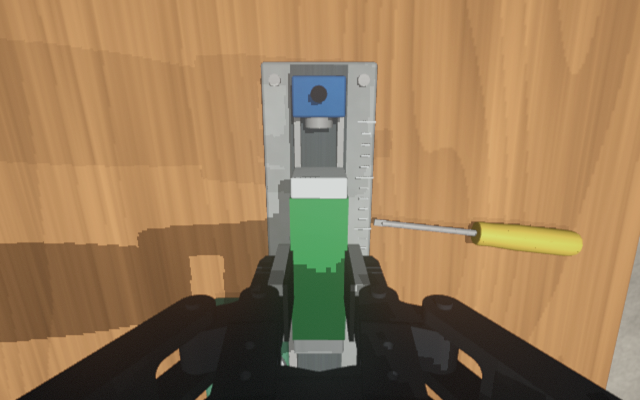

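View 9: predictions line up, with base corners at (262,63) and (377,63) and the anvil face near row 124 (y ≈ 131 mm). The bar is in line with the cradle; its far top edge is at row 178.

```bash
python3 - <<'E'
from h import *
w=read_camera("wrist"); p,M,s=tool(); O=np.array([.6213,-.0305]);X=np.array([.9989,-.0462]);Y=np.array([.0462,.9989])
e=plane(w,[[319.5,178.5]],p[2]+.0098)[0,:2]; b=e-O; print("bar centre rel TCP y",(e-p[:2])@Y-.04,"x",(e-p[:2])@X, "gauge y of bar",b@Y-.04)
for a in([[266,240],[372,240]],[[262,63],[377,63]]): print((plane(w,a,.012)[:,:2]-O)@X)
print((plane(w,[[293,105],[345,105]],.067)[:,:2]-O)@X)
print((plane(w,[[319,124]],.056)[0,:2]-O)@Y)
print(togo([*(O+.084*Y),.053],X))
E
```

```text
bar centre rel TCP y 0.00033535533544717944 x 0.00023193578306976892 gauge y of bar 0.0826564948369704
[-0.05176372  0.0533379 ]
[-0.04899627  0.05031546]
[-0.01888977  0.01971432]
0.1311911174148201
(array([14.65, -0.03, -0.17]), np.float64(0.1))
```

Emit:
drive_tool(steps=[[2.5, 0, -0.17, 0, 0], [2.5, 0, 0, 0, 0], [2.5, 0, 0, 0, 0], [2.5, 0, 0, 0, 0], [2, 0, 0, 0, 0], [1, 0, 0, 0, 0], [0.8, 0, 0, 0, 0], [0.6, 0, 0, 0, 0], [0, 0, 0, 0, 0], [0, 0, 0, 0, 0]])

```text
time: 13.05
eef_pos: [0.627, 0.0534, 0.0577]
tcp_rot: [0.512, 0.488, -0.511, 0.489]
contact_force: [-0.8, -0.1, -0.7]
opening: 0.248
```

```bash
python3 - <<'E'
from h import *
p,M,s=tool(); print(p,s["contact_force"],s["opening"])
E
```

```text
[0.62695235 0.05335401 0.05770138] [-0.80964745 -0.12674728 -0.7197434 ] 0.24762201291089408
```

Emit:
drive_tool(steps=[[0.2, -0.1, 0, 0, 0], [0, 0, 0, 0, 0], [0, 0, 0, 0, 0]])

```text
time: 13.35
eef_pos: [0.6255, 0.0534, 0.0552]
tcp_rot: [0.511, 0.488, -0.511, 0.489]
contact_force: [0.4, 0.0, -1.8]
opening: 0.243
```

```bash
python3 - <<'E'
from h import *
p,M,s=tool(); print(p,s["contact_force"],s["opening"]);O=np.array([.6213,-.0305]);X=np.array([.9989,-.0462]);Y=np.array([.0462,.9989])
print(togo([*(O+.084*Y),.053],X))
E
```

```text
[0.62545682 0.05343194 0.0551866 ] [ 0.36744615  0.02168551 -1.83972288] 0.24320040096643405
(array([ 0.22, -0.03,  0.  ]), np.float64(0.0))
```

Emit:
drive_tool(steps=[[0.2, 0, 0, 0, 0], [0.1, 0, 0, 0, 0], [0, 0, 0, 0, 0], [0, 0, 0, 0, 0]])

```text
time: 13.75
eef_pos: [0.6255, 0.0534, 0.0524]
tcp_rot: [0.511, 0.488, -0.511, 0.489]
contact_force: [-1.8, 1.3, 2.7]
opening: 0.243
```

Touchdown felt (+2.7 N). Release and rise.

Emit:
drive_tool(steps=[[0, 0, 0, 0, 0.5], [0, 0, 0, 0, 0.6], [0, 0, 0, 0, 0.7], [0, 0, 0, 0, 0.7], [-1, 0, 0, 0, 0.7], [-2, 0, 0, 0, 0.7], [-4, 0, 0, 0, 1], [-4, 0, 0, 0, 1], [-4, 0, 0, 0, 1], [0, 0, 0, 0, 1]])

```text
time: 14.75
eef_pos: [0.6295, 0.0532, 0.2112]
tcp_rot: [0.515, 0.484, -0.508, 0.492]
contact_force: [1.2, 0.5, 1.2]
opening: 1.002
```

```bash
python3 - <<'E'
from h import *
t=read_camera("top"); s=read_camera("scene"); w=read_camera("wrist"); p,M,st=tool(); print(p,st["contact_force"])
a=w["frame"][:,:,::-1]; b=cv2.resize(s["frame"][130:280,240:390,::-1],(400,400),interpolation=cv2.INTER_CUBIC)
cv2.imwrite("pics/c5.png",cv2.hconcat([a[:,120:520],b]))
# grip expected location after release
O=np.array([.6213,-.0305]);X=np.array([.9989,-.0462]);Y=np.array([.0462,.9989])
print(pix(t,[[.5727,-.0811,.12]]),pix(s,[[.5727,-.0811,.12]]))
g=[.5725,-.0811]
print(togo([*g,.2],[.301,.954]))
E
```

```text
[0.62508993 0.05343147 0.20203663] [-0.25885809  0.24872903 -0.58885359]
[[358.79621966 209.00707501]] [[315.79852102 165.84014355]]
(array([ 0.2 , -4.64, 13.68]), np.float64(-75.1))
```

View pics/c5.png

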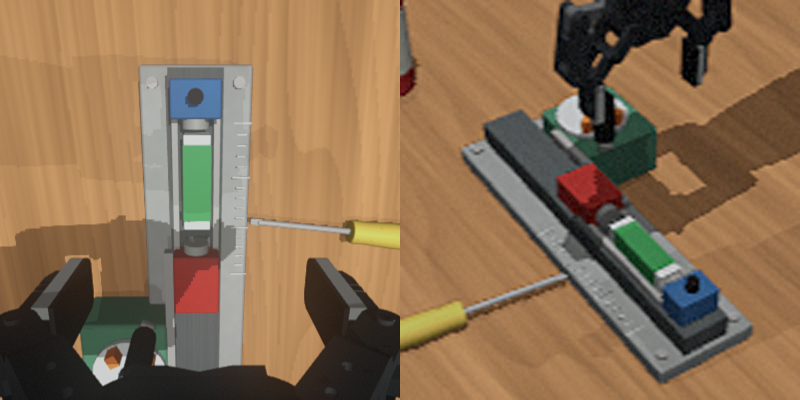

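View 10: the bar lies straight in the cradle with gaps at both jaw and anvil, and nothing is disturbed. Going back to the grip, with tool y near 62° along the pinch tangent.

Emit:
drive_tool(steps=[[0, -0.93, 2.74, -8.1, 1], [0, 0, 0, -8.1, 1], [0, 0, 0, -8.1, 1], [0, 0, 0, -8.1, 1], [0, 0, 0, -8.1, 1], [0, 0, 0, -8.1, 1], [0, 0, 0, -8.1, 1], [0, 0, 0, -8.1, 1], [0, 0, 0, 0, 1], [0, 0, 0, 0, 1]])

```text
time: 15.9
eef_pos: [0.6139, 0.0266, 0.2001]
tcp_rot: [0.171, 0.687, -0.171, 0.685]
contact_force: [0.1, -0.7, 0.3]
opening: 1.003
```

```bash
python3 - <<'E'
from h import *
print(togo([.5725,-.0811,.2]))
E
```

```text
(array([  0.02, -11.45,   1.4 ]), 0)
```

Emit:
drive_tool(steps=[[0, -2.9, 0.35, 0, 1], [0, -2.9, 0.35, 0, 1], [0, -2.9, 0.35, 0, 1], [0, -2.75, 0.35, 0, 1], [0, 0, 0, 0, 1], [0, 0, 0, 0, 1], [0, 0, 0, 0, 1]])

```text
time: 16.6
eef_pos: [0.5738, -0.0806, 0.2015]
tcp_rot: [0.17, 0.687, -0.17, 0.686]
contact_force: [-0.1, 0.3, 0.3]
opening: 0.998
```

```bash
python3 - <<'E'
from h import *
w=read_camera("wrist"); print(togo([.5725,-.0811,.084]))
h=w["frame"].max(2); e=pix(w,[[.5727,-.0811,.12]])[0]; print("exp top",e); x,y=e.astype(int)
m=cv2.inRange(h,0,75); m[:,:x-40]=0;m[:,x+40:]=0;m[:y-50]=0;m[y+50:]=0
n,l,S,C=cv2.connectedComponentsWithStats(m)
for i in range(1,n):
    if S[i,4]>60: print(S[i],C[i])
E
```

```text
(array([11.76, -0.13, -0.09]), 0)
exp top [316.77337551 205.822068  ]
[ 301  155   32   65 1246] [316.17817014 195.12199037]
```

Emit:
drive_tool(steps=[[2.5, -0.13, -0.09, 0, 1], [2.5, 0, 0, 0, 1], [2.5, 0, 0, 0, 1], [2.3, 0, 0, 0, 1], [1.9, 0, 0, 0, 1], [0, 0, 0, 0, 0], [0, 0, 0, 0, 0], [0, 0, 0, 0, 0], [0, 0, 0, 0, 0], [0, 0, 0, 0, 0]], force=50)

```text
time: 17.65
eef_pos: [0.5736, -0.0819, 0.0866]
tcp_rot: [0.17, 0.685, -0.17, 0.687]
contact_force: [0.8, 3.2, 1.9]
opening: 0.241
```

Emit:
drive_tool(steps=[[0, 0, 0, 0, 0], [0, 0, 0, 0, 0]])

```text
time: 17.85
eef_pos: [0.5736, -0.0819, 0.0864]
tcp_rot: [0.17, 0.685, -0.17, 0.687]
contact_force: [1.2, 2.3, 5.4]
opening: 0.238
```

```bash
cat >>h.py <<'E'
CC=np.array([.5516,-.1322])
def rep():
    p,M,s=tool(); r=p[:2]-CC; a=np.arctan2(r[1],r[0]); F=s["contact_force"][:2]
    print("p",p.round(4),"F",s["contact_force"].round(2),"op",s["opening"].round(3),"t",s["time"])
    print("r",np.linalg.norm(r).round(4),"ang",np.degrees(a)%360,"resist tang (against ccw)",-F@[-np.sin(a),np.cos(a)],"radial",F@[np.cos(a),np.sin(a)])
    return np.degrees(a)%360
E
python3 - <<'E'
from h import *
a=rep(); print(arc(CC,a,8,9))
E
```

```text
Traceback (most recent call last):
  File "h.py", line 38, in rep
    print("p",p.round(4),"F",s["contact_force"].round(2),"op",s["opening"].round(3),"t",s["time"])
                                                              ^^^^^^^^^^^^^^^^^^
AttributeError: 'float' object has no attribute 'round'
```

```bash
sed -i 's/s\["opening"\].round(3)/round(s["opening"],3)/' h.py
python3 - <<'E'
from h import *
a=rep(); print(arc(CC,a,8,11))
E
```

```text
p [ 0.5736 -0.0819  0.0864] F [1.2  2.34 5.37] op 0.238 t 17.85
r 0.0549 ang 66.39089907724555 resist tang (against ccw) 0.16519044366117863 radial 2.6265823663835324
[[-0.1, -0.76], [-0.21, -0.74], [-0.31, -0.7], [-0.41, -0.65], [-0.5, -0.59], [-0.57, -0.51], [-0.64, -0.43], [-0.69, -0.33], [-0.73, -0.23], [-0.76, -0.13], [-0.77, -0.02]]
```

Emit:
drive_tool(steps=[[0, -0.1, -0.76, 0, 0], [0, -0.21, -0.74, 0, 0], [0, -0.31, -0.7, 0, 0], [0, -0.41, -0.65, 0, 0], [0, -0.5, -0.59, 0, 0], [0, 0, 0, 0, 0]])

```text
time: 18.45
eef_pos: [0.5351, -0.0806, 0.0863]
tcp_rot: [0.169, 0.685, -0.171, 0.688]
contact_force: [1.6, -0.4, 7.0]
opening: 0.244
```

```bash
python3 - <<'E'
from h import *
a=rep(); print(arc(CC,a,4,12))
E
```

```text
p [ 0.5351 -0.0806  0.0863] F [ 1.56 -0.42  7.01] op 0.244 t 18.45
r 0.0541 ang 107.72201993220136 resist tang (against ccw) 1.3564988374605673 radial -0.8703460409316713
[[-0.22, -0.32], [-0.3, -0.24], [-0.32, -0.22], [-0.33, -0.19], [-0.34, -0.17], [-0.35, -0.15], [-0.36, -0.12], [-0.37, -0.1], [-0.38, -0.07], [-0.38, -0.04], [-0.38, -0.02], [-0.38, 0.01]]
```

Emit:
drive_tool(steps=[[0, -0.27, -0.27, 0, 0], [0, -0.3, -0.24, 0, 0], [0, -0.32, -0.22, 0, 0], [0, -0.33, -0.19, 0, 0], [0, -0.34, -0.17, 0, 0], [0, 0, 0, 0, 0], [0, 0, 0, 0, 0]])

```text
time: 19.15
eef_pos: [0.5189, -0.0893, 0.0862]
tcp_rot: [0.17, 0.685, -0.171, 0.688]
contact_force: [2.3, -1.2, 5.8]
opening: 0.24
```

```bash
python3 - <<'E'
from h import *
a=rep(); print(arc(CC,a,2,14,r=.0548))
w=read_camera("wrist"); s=read_camera("scene"); cv2.imwrite("pics/c6.png",cv2.resize(s["frame"][150:290,250:390,::-1],(600,600),interpolation=cv2.INTER_CUBIC))
E
```

```text
p [ 0.5189 -0.0893  0.0862] F [ 2.32 -1.25  5.78] op 0.24 t 19.15
r 0.0539 ang 127.32004704158179 resist tang (against ccw) 1.0878070383207135 radial -2.399257641779245
[[-0.14, -0.16], [-0.18, -0.07], [-0.18, -0.06], [-0.18, -0.06], [-0.18, -0.05], [-0.19, -0.05], [-0.19, -0.04], [-0.19, -0.03], [-0.19, -0.03], [-0.19, -0.02], [-0.19, -0.01], [-0.19, -0.01], [-0.19, 0.0], [-0.19, 0.01]]
```

View pics/c6.png

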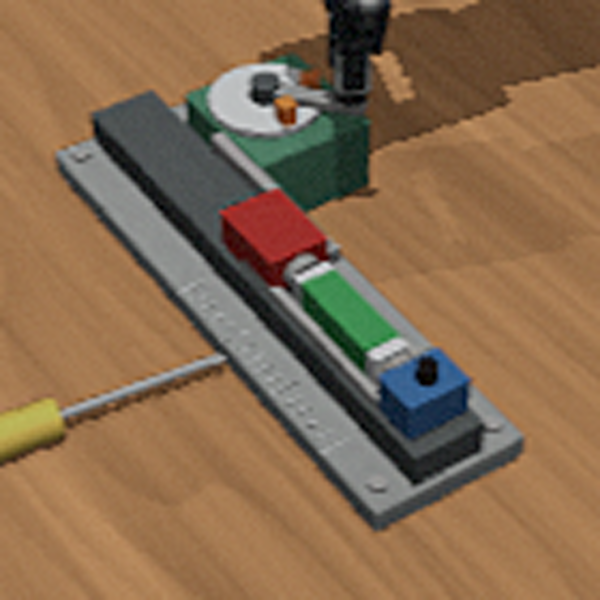

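Emit:
drive_tool(steps=[[0, -0.18, -0.09, 0, 0], [0, -0.18, -0.07, 0, 0], [0, -0.18, -0.06, 0, 0], [0, -0.18, -0.06, 0, 0], [0, -0.18, -0.05, 0, 0], [0, 0, 0, 0, 0], [0, 0, 0, 0, 0]])

```text
time: 19.95
eef_pos: [0.5122, -0.0955, 0.0862]
tcp_rot: [0.17, 0.685, -0.17, 0.688]
contact_force: [3.1, 0.2, 5.9]
opening: 0.242
```

```bash
python3 - <<'E'
from h import *
a=rep(); print(arc(CC,a,1,10,r=.054))
E
```

```text
p [ 0.5122 -0.0955  0.0862] F [3.05 0.2  5.85] op 0.242 t 19.95
r 0.0538 ang 137.07748048028952 resist tang (against ccw) 2.2227826382094804 radial -2.0988936945059096
[[-0.09, -0.04], [-0.09, -0.02], [-0.09, -0.02], [-0.09, -0.02], [-0.09, -0.02], [-0.09, -0.02], [-0.09, -0.01], [-0.09, -0.01], [-0.09, -0.01], [-0.09, -0.01]]
```

Emit:
drive_tool(steps=[[0, -0.09, -0.03, 0, 0], [0, -0.09, -0.02, 0, 0], [0, -0.09, -0.02, 0, 0], [0, -0.09, -0.02, 0, 0], [0, 0, 0, 0, 0], [0, 0, 0, 0, 0]])

```text
time: 20.55
eef_pos: [0.5099, -0.0982, 0.0862]
tcp_rot: [0.17, 0.684, -0.17, 0.688]
contact_force: [3.7, 0.8, 5.3]
opening: 0.242
```

Emit:
drive_tool(steps=[[0, -0.09, -0.02, 0, 0], [0, -0.09, -0.02, 0, 0], [0, 0, 0, 0, 0], [0, 0, 0, 0, 0]])

```text
time: 20.95
eef_pos: [0.5087, -0.0996, 0.0862]
tcp_rot: [0.17, 0.684, -0.17, 0.688]
contact_force: [5.1, 0.3, 6.1]
opening: 0.241
```

```bash
python3 - <<'E'
from h import *
a=rep(); print(arc(CC,a,1,10,r=.054))
E
```

```text
p [ 0.5087 -0.0996  0.0862] F [5.13 0.27 6.12] op 0.241 t 20.95
r 0.0538 ang 142.7584116560659 resist tang (against ccw) 3.3235218895147174 radial -3.9194440827043566
[[-0.09, -0.03], [-0.09, -0.01], [-0.09, -0.01], [-0.09, -0.01], [-0.09, -0.01], [-0.09, -0.01], [-0.09, -0.0], [-0.09, -0.0], [-0.09, -0.0], [-0.09, 0.0]]
```

Emit:
drive_tool(steps=[[0, -0.09, 0.04, 0, 0], [0, -0.09, 0.04, 0, 0], [0, 0, 0, 0, 0], [0, 0, 0, 0, 0]])

```text
time: 21.35
eef_pos: [0.5078, -0.101, 0.0862]
tcp_rot: [0.17, 0.685, -0.17, 0.687]
contact_force: [3.4, 1.9, 7.7]
opening: 0.242
```

```bash
python3 - <<'E'
from h import *
a=rep()
s=read_camera("scene"); f=s["frame"]
O=np.array([.6213,-.0305]);X=np.array([.9989,-.0462]);Y=np.array([.0462,.9989])
# intensity profile along bar top centreline (z=.062), gauge y 36..140mm
ys=np.arange(36,142,1.5); uv=pix(s,[[*(O+Y*y/1e3),.062] for y in ys]).astype(np.float32)
v=cv2.remap(f,uv[:,0].reshape(-1,1),uv[:,1].reshape(-1,1),cv2.INTER_LINEAR)[:,0]
for y,c in zip(ys,v): print(y,*c,end=" | ")
E
```

```text
p [ 0.5078 -0.101   0.0862] F [3.41 1.93 7.69] op 0.242 t 21.35
r 0.0538 ang 144.50718476945994 resist tang (against ccw) 3.55175890771721 radial -1.6600155120007691
36.0 128 25 19 | 37.5 106 24 19 | 39.0 111 65 63 | 40.5 132 120 118 | 42.0 151 156 154 | 43.5 154 159 157 | 45.0 157 160 158 | 46.5 145 147 146 | 48.0 145 147 146 | 49.5 164 166 167 | 51.0 185 185 189 | 52.5 199 195 202 | 54.0 206 199 207 | 55.5 166 181 171 | 57.0 119 161 129 | 58.5 71 142 86 | 60.0 63 141 81 | 61.5 59 140 79 | 63.0 59 139 79 | 64.5 61 141 81 | 66.0 62 142 82 | 67.5 63 142 82 | 69.0 64 142 83 | 70.5 65 142 84 | 72.0 64 142 84 | 73.5 63 141 82 | 75.0 62 140 80 | 76.5 63 140 81 | 78.0 62 141 82 | 79.5 62 141 82 | 81.0 63 142 83 | 82.5 65 143 84 | 84.0 65 143 84 | 85.5 64 141 82 | 87.0 63 140 80 | 88.5 63 141 81 | 90.0 64 141 82 | 91.5 67 142 83 | 93.0 65 141 82 | 94.5 65 141 83 | 96.0 66 142 84 | 97.5 66 142 84 | 99.0 68 143 86 | 100.5 67 142 84 | 102.0 63 141 82 | 103.5 61 140 82 | 105.0 63 141 83 | 106.5 65 142 83 | 108.0 66 142 83 | 109.5 64 141 82 | 111.0 63 142 82 | 112.5 62 141 81 | 114.0 59 139 79 | 115.5 53 138 76 | 117.0 58 139 78 | 118.5 81 147 98 | 120.0 129 164 139 | 121.5 165 178 171 | 123.0 198 195 200 | 124.5 196 195 199 | 126.0 196 197 199 | 127.5 190 191 192 | 129.0 173 172 171 | 130.5 158 156 153 | 132.0 146 143 141 | 133.5 127 131 131 | 135.0 98 114 128 | 136.5 72 102 138 | 138.0 56 96 145 | 139.5 54 96 146 | 141.0 49 89 137 |
```

The bar now spans about 49–129 mm in the gauge, with the anvil near 131. I'll make 1 mm steps, watching the tangential force.

Emit:
drive_tool(steps=[[0, -0.1, 0, 0, 0], [0, 0, 0, 0, 0], [0, 0, 0, 0, 0]])

```text
time: 21.7
eef_pos: [0.5073, -0.1018, 0.0862]
tcp_rot: [0.17, 0.685, -0.17, 0.687]
contact_force: [1.4, 2.5, 8.6]
opening: 0.242
```

```bash
python3 -c "
from h import *
rep()"
```

```text
p [ 0.5073 -0.1018  0.0862] F [1.44 2.5  8.58] op 0.242 t 21.7
r 0.0537 ang 145.53366249780558 resist tang (against ccw) 2.8793383926389224 radial 0.22594294087938072
```

Emit:
drive_tool(steps=[[0, -0.1, 0, 0, 0], [0, 0, 0, 0, 0], [0, 0, 0, 0, 0]])

```text
time: 22.0
eef_pos: [0.5067, -0.1026, 0.0862]
tcp_rot: [0.17, 0.686, -0.17, 0.687]
contact_force: [1.7, 2.6, 7.7]
opening: 0.242
```

```bash
python3 -c "
from h import *
rep()"
```

```text
p [ 0.5067 -0.1026  0.0862] F [1.71 2.6  7.71] op 0.242 t 22.0
r 0.0537 ang 146.58947982648533 resist tang (against ccw) 3.112417304759102 radial 0.0020294974759360596
```

Emit:
drive_tool(steps=[[0, -0.1, -0.01, 0, 0], [0, 0, 0, 0, 0], [0, 0, 0, 0, 0]])

```text
time: 22.3
eef_pos: [0.5062, -0.1034, 0.0862]
tcp_rot: [0.17, 0.685, -0.17, 0.687]
contact_force: [1.3, 2.3, 7.3]
opening: 0.245
```

```bash
python3 -c "
from h import *
rep()"
```

```text
p [ 0.5062 -0.1034  0.0862] F [1.31 2.25 7.31] op 0.245 t 22.3
r 0.0537 ang 147.63862230129837 resist tang (against ccw) 2.6042272180515376 radial 0.09811051042840568
```

Emit:
drive_tool(steps=[[0, -0.1, -0.01, 0, 0], [0, 0, 0, 0, 0], [0, 0, 0, 0, 0]])

```text
time: 22.6
eef_pos: [0.5057, -0.1042, 0.0861]
tcp_rot: [0.17, 0.685, -0.17, 0.687]
contact_force: [2.6, 3.2, 8.0]
opening: 0.243
```

```bash
python3 -c "
from h import *
rep()"
```

```text
p [ 0.5057 -0.1042  0.0861] F [2.63 3.16 8.05] op 0.243 t 22.6
r 0.0538 ang 148.6025589371438 resist tang (against ccw) 4.069743021676061 radial -0.5983475407626468
```

Emit:
drive_tool(steps=[[0, -0.1, 0, 0, 0], [0, 0, 0, 0, 0], [0, 0, 0, 0, 0]])

```text
time: 22.9
eef_pos: [0.5054, -0.1049, 0.0862]
tcp_rot: [0.171, 0.685, -0.17, 0.687]
contact_force: [2.2, 3.8, 8.4]
opening: 0.24
```

```bash
python3 -c "
from h import *
rep()"
```

```text
p [ 0.5054 -0.1049  0.0862] F [2.19 3.78 8.38] op 0.24 t 22.9
r 0.0537 ang 149.4210999269852 resist tang (against ccw) 4.3655482278827495 radial 0.03325849533380287
```

Emit:
drive_tool(steps=[[0, -0.1, 0, 0, 0], [0, 0, 0, 0, 0], [0, 0, 0, 0, 0]])

```text
time: 23.2
eef_pos: [0.505, -0.1055, 0.0862]
tcp_rot: [0.171, 0.685, -0.17, 0.687]
contact_force: [2.7, 3.7, 9.0]
opening: 0.242
```

```bash
python3 -c "
from h import *
rep()"
```

```text
p [ 0.505  -0.1055  0.0862] F [2.72 3.71 8.95] op 0.242 t 23.2
r 0.0537 ang 150.19130414638656 resist tang (against ccw) 4.5724891689830685 radial -0.5145293412197638
```

Emit:
drive_tool(steps=[[0, -0.1, 0, 0, 0], [0, 0, 0, 0, 0], [0, 0, 0, 0, 0]])

```text
time: 23.5
eef_pos: [0.5046, -0.1061, 0.0862]
tcp_rot: [0.171, 0.685, -0.17, 0.687]
contact_force: [4.1, 5.3, 7.6]
opening: 0.241
```

```bash
python3 -c "
from h import *
rep()"
```

```text
p [ 0.5046 -0.1061  0.0862] F [4.05 5.35 7.64] op 0.241 t 23.5
r 0.0537 ang 150.94760385377094 resist tang (against ccw) 6.640193679904085 radial -0.9458648579014075
```

Emit:
drive_tool(steps=[[0, -0.05, 0, 0, 0], [0, 0, 0, 0, 0], [0, 0, 0, 0, 0]])

```text
time: 23.8
eef_pos: [0.5045, -0.1064, 0.0862]
tcp_rot: [0.171, 0.685, -0.169, 0.687]
contact_force: [3.6, 6.6, 8.5]
opening: 0.244
```

```bash
python3 -c "
from h import *
rep()"
```

```text
p [ 0.5045 -0.1064  0.0862] F [3.58 6.61 8.47] op 0.244 t 23.8
r 0.0537 ang 151.2556279973233 resist tang (against ccw) 7.5197661179567765 radial 0.036546779380884686
```

Resist is 7.5 N against about 2.8 N free-running, so the pinch is about 13 N. Release and rise.

Emit:
drive_tool(steps=[[0, 0, 0, 0, 1], [0, 0, 0, 0, 1], [0, 0, 0, 0, 1], [0, 0, 0, 0, 1], [-1, 0, 0, 0, 1], [-3, 0, 0, 0, 1], [-3, 0, 0, 0, 1], [-3, 0, 0, 0, 1], [-3, 0, 0, 0, 1], [-1, 0, 0, 0, 1]])

```text
time: 24.8
eef_pos: [0.5049, -0.1081, 0.2294]
tcp_rot: [0.169, 0.684, -0.17, 0.689]
contact_force: [1.2, 0.0, 0.4]
opening: 0.996
```

Emit:
drive_tool(steps=[[0, -3, -2, 0, 1], [0, -3, -2, 0, 1], [0, -3, -2, 0, 1], [0, 0, 0, 0, 1], [0, 0, 0, 0, 1], [0, 0, 0, 0, 1]])

```text
time: 25.4
eef_pos: [0.4085, -0.1587, 0.2246]
tcp_rot: [0.17, 0.686, -0.17, 0.686]
contact_force: [-0.6, -0.3, -0.1]
opening: 0.999
```

```bash
python3 - <<'E'
from h import *
rep(); s=read_camera("scene"); t=read_camera("top"); w=read_camera("wrist")
g=lambda c,x0,y0,x1,y1:cv2.resize(c["frame"][y0:y1,x0:x1,::-1],(400,400),interpolation=cv2.INTER_CUBIC)
cv2.imwrite("pics/c7.png",cv2.hconcat([g(s,250,140,390,280),g(w,240,0,640,400)]))
O=np.array([.6213,-.0305]);Y=np.array([.0462,.9989])
m,ct=mask(t,(0,150,120),(8,255,255),(305,175,345,205)); b=cv2.boundingRect(ct); print(b,(plane(t,[[b[0],191]],.067)[0,:2]-O)@Y)
E
```

```text
p [ 0.4085 -0.1587  0.2246] F [-0.6  -0.29 -0.09] op 0.999 t 25.4
r 0.1455 ang 190.49358805360495 resist tang (against ccw) -0.1805433113621848 radial 0.6436826951900595
(321, 184, 22, 16) 0.04350480565599643
```

View pics/c7.png

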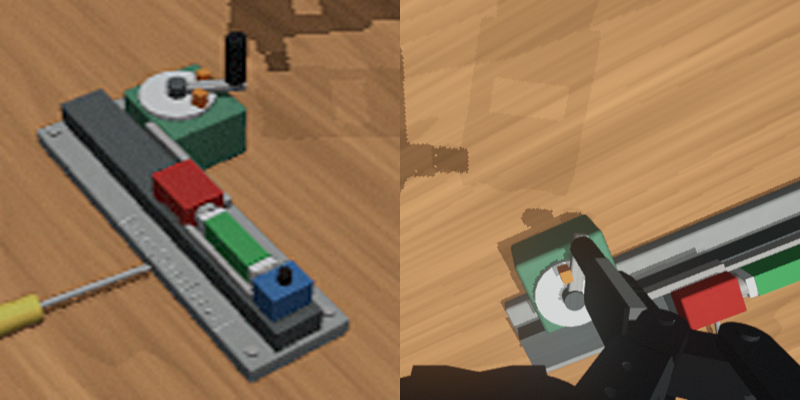

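```bash
python3 - <<'E'
from h import *
s=read_camera("scene"); 
def blob(c,p):
    x,y=pix(c,[p])[0].astype(int); h=c["frame"].max(2)[y-20:y+28,x-14:x+14]; m=cv2.inRange(h,0,60)
    n,l,S,C=cv2.connectedComponentsWithStats(m); i=1+S[1:,4].argmax(); return S[i],C[i]+[x-14,y-20]
st,c=blob(s,[.5045,-.1064,.096]); print(st,c,"exp",pix(s,[[.5045,-.1064,.096]]),"dpx per +5deg cw", pix(s,[[.5072,-.1025,.096]])-pix(s,[[.5045,-.1064,.096]]))
f=s["frame"].astype(int); o=((f[...,0]>120)&(f[...,0]>f[...,1]*1.5)&(f[...,1]>f[...,2]*1.5)).astype(np.uint8)
x,y=pix(s,[[.5516,-.1322,.068]])[0].astype(int); o[:y-25]=0;o[y+25:]=0;o[:,:x-30]=0;o[:,x+30:]=0
n,l,S,C=cv2.connectedComponentsWithStats(o)
for i in range(1,n):
    if S[i,4]>3:
        q=plane(s,[C[i]],.068)[0,:2]-CC; print(S[i],np.hypot(*q),np.degrees(np.arctan2(q[1],q[0]))%360)
q=plane(s,[c],.096)[0,:2]-CC; print("grip",np.hypot(*q),np.degrees(np.arctan2(q[1],q[0]))%360)
E
```

```text
[ 12  12   7  21 131] [332.06870229 160.45038168] exp [[331.34160879 159.59038489]] dpx per +5deg cw [[0.07441433 1.04430527]]
[319 164   5   3   9] 0.031871040277182495 180.78549681830037
[317 171   6   3  11] 0.02467073807801369 118.1322254960634
grip 0.055191072172551696 147.00839055429933
```

```bash
python3 - <<'E'
from h import *
t=read_camera("top"); P=[.5045,-.1064,.12]; e=pix(t,[P])[0]; print("exp",e, "5mm cw", pix(t,[[.5072,-.1025,.12]])-e)
x,y=e.astype(int); h=t["frame"].max(2)[y-9:y+10,x-9:x+10]; m=cv2.inRange(h,0,55); print(h[::2,::2])
n,l,S,C=cv2.connectedComponentsWithStats(m)
for i in range(1,n): print(S[i],C[i]+[x-9,y-9])
E
```

```text
exp [369.03871776 237.39054471] 5mm cw [[-1.61611473 -1.15838709]]
[[137 136 131 182 198 165 174 173 188 194]
 [138 136 136 130 157 173 168 163 197 180]
 [135 136 139 119 160 175 146 155 187 169]
 [136 129 105  65  52  92  98 132 101 110]
 [121  93  41  43  41  36  90 133 131 132]
 [ 50  32  36  47  45  40  52  81  85  96]
 [125  83  22  38  41  50  94 100  99  98]
 [166 153 133  95  77 100 113 114 113 125]
 [179 180 181 148 106 108 108 108 113 142]
 [177 177 178 167 133 103 106 107 107 118]]
[ 0  6 13  8 59] [366.81355932 237.76271186]
```

```bash
python3 -c "
from plant import sign_off; print(sign_off())"
```

```text
the job is handed in; nothing more can be done
None
```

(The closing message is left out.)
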